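Walk the kitchen scale into its dock

ROBOT

A 7-joint arm with a two-finger parallel gripper is mounted at the origin on a cart in front of the work surface, level with it; the furniture and walls round the work are solid. World frame = base frame: x ahead of the robot, y to its left, z up, the work surface at z = 0. Lengths are in m, angles in rad, forces in N, time in s.
With the tool pointing down it reaches from about 0.425 to 0.825 m from the base axis. Payload 3.6 kg.
Tool frame: the origin (TCP) lies on the front face of the gripper's body, between the roots of the fingers; the fingertips stand 84 mm ahead of it and the grasp point (between the pads) lies 65 mm ahead of it (manip.pinch_z is the distance from the TCP to the grasp point, in m); z points along the fingers, y is the line along which they close (so a half turn about z gives the same grasp; the last joint's range is limited). The gripper opens to 93 mm and grips with 3 to 60 N. Pads are 15 mm wide; open, the fingers measure 128 mm over their backs; the gripper's body (75 mm by 188 mm) begins 65 mm behind the grasp point.
Start: joints at [1.206, 0.615, -0.013, 1.423, 0.008, 1.103, -0.04], TCP at [0.215, -0.613, 0.303] pointing down, gripper open.
Joint ranges: [-3.12, 3.12], [-0.3, 2.06], [-1.34, 1.32], [0.26, 2.42], [-1.36, 4.5], [0.01, 1.98], [-2.84, 2.84]. Speed limits (rad/s): [2.79, 2.79, 3.14, 3.14, 3.14, 3.14, 3.14].

INTERFACE

Orientations are given as a unit quaternion [w, x, y, z].
In Python, from bench import manip, viewer gives the robot as it stands.
- The arm moves only by the tool arm_command, never from a script. Its argument "increments" is a list of rows, each a list of 3 entries, a list of its own where there are three numbers: the turn, a rotation vector about the tool's x, y, z in degrees, then the shift along the tool's x, y, z in mm, then the opening, from 0 (shut) to 1 (fully open). In form: [[[ax, ay, az], [tx, ty, tz], hand], ...]. A call has 1 to 8 rows; each row shifts and turns the commanded pose from where the row before left it, along the tool's axes as they then stand; what a row does not reach is not made up. A row lasts 1/12 s, in which the tool goes at most 41.7 mm and 7.16 degrees, less where a joint would pass 70% of its speed; a pose out of reach is approached as far as the arm can. A call is refused whole if a number of a shift passes 41.7 or a number of a turn 7.16, either way. A call with a gripper value outside its range is refused whole. The fingers move at their own pace and stop on an object; the grip force is fixed at half the most. Time passes only in rows, so rows that do not move let the fingers close. It gives the time, the measured TCP pose, the force, the opening and the grip force at its end, in the units of the state.
- manip.get_state(): the state, without advancing time (a new reading comes with each control period).
- viewer.capture(name): name is "side" or "top" or "wrist"; returns the picture (420x560x3 uint8, red, green, blue); there is no depth.
- viewer.camera_info(name): a dict with "fx", "fy", "cx", "cy" (pixels), "R" (3x3) and "t" (3): a world point X has camera coordinates R X + t. Camera axes: x right, y down, z forward; pixel columns grow to the right and rows downward; lengths in m; the calibration is good to about 2 mm. A picture is of the moment at which its call begins: read the wrist's pose just before it. camera_info takes no time and is no camera call; for the wrist camera it gives the pose at the moment of the call.
- manip.job_done(): hands the job in; it is judged then, once.
The state is a dict: "time_s": time; "q": joint angles; "qd": joint speeds; "tau": joint torques, N m; "position": TCP position; "eef_rot": TCP orientation; "ft_force": force on the tool from outside, world axes, zero at the start; "ft_torque": the same for the moment, N m; "opening": opening from 0.0 (shut) to 1.0 (fully open); "grasp_force": force on a finger pad.
Only numpy, scipy, OpenCV 4.12 (cv2) and the standard library are available. Lean on these libraries where they do the work, as an engineer would, in place of code of your own. Each camera call takes 0.05 s, during which the arm holds its last target. There are 200 camera calls.

TASK

Lift the spice jar out of the scale's dock and stand it upright on the round cork mat. Then, keeping the heavy kitchen scale flat on the worktop, walk it into the dock by pushing gently (never over 25 N) on the two corners of its rear face in turn, never on the panel or dial between them, until it stands square and has pushed the sprung rubber buffer at the far end in a little, and leave it resting there against the buffer. Leave everything else where it stands.

Things in the scene. Friction and masses are not known exactly. Their poses are not given: they have to be found in the camera images.
- scale: Grey kitchen scale, 140 mm long (x), 150 mm wide (y), 56 mm high, steel plate on top; 0.8 to 1.2 kg, resists sliding with some 4 to 8 N, stays where left. Too wide to grip; fingertips do not slip sideways on it. Origin: centre of its underside; +x points ahead, into the dock. Flat rear face at x = -70 mm, 6 to 50 mm high; push it only where |y| is 35 to 75 mm. A push at the +y corner turns it clockwise from above.
- panel: Delicate black control panel in the middle of the scale's rear face, 60 mm wide and 28 mm high, with a dial that stands 17 mm proud of the rear face. Moves with the scale; origin on the rear face at its centre, 28 mm above the worktop; axes as the scale's. Not to be pushed on.
- dock: U-shaped aluminium dock fixed to the worktop, 28 mm high, no floor: smooth side rails with inner faces at y = +-78 mm (3 mm play each side of the scale), x = 0 to 112 mm, with mouths flaring out to y = +-92 mm at x = -42 mm. +x is the way in (roughly world -y). Origin on the worktop; fully home, the scale's origin is within about 15 mm of it along x.
- buffer (a joint): How far the sprung rubber buffer at the dock's closed end is pushed in: 0 (free) to 0.008 m, 4 N per mm. Its flat face, 100 mm wide, 6 to 32 mm high, looks out of the dock. The stop that carries it is clamped at a different place each time and is not measured: free, the face stands anywhere from 58 to 82 mm along the dock's x. Find it by feel.
- jar: Spice jar with a screw cap, 45 mm across, 106 mm high, 0.11 kg, standing between the dock's rails. Origin: centre of its underside, z up.
- cork_mat: Round cork mat, 110 mm across and 6 mm thick, fixed to the worktop. Origin: centre of its underside.
- mug: Bystander: speckled mug, 83x120x96 mm, loose on the worktop. Origin: centre of its underside. Leave alone.
- timer: Bystander: egg timer, 58x58x57 mm, loose on the worktop. Origin: centre of its underside. Leave alone.
- lemon: Bystander: lemon, 77x52x53 mm, loose on the worktop. Origin: centre of its underside. Leave alone.
- food_tin: Bystander: low food tin, 86 mm across, 40 mm high, loose on the worktop. Origin: centre of its underside. Leave alone.

How it is judged:
On the way, in this order (a step that is already met when the one before it is completed fails the run):
1. the jar stands upright on the cork mat, let go, while the scale is still outside (horizontal distance between jar and cork_mat below 0.035 m and height (world z) of jar below 0.012 m and angle between jar's own z axis and vertical below 0.1 rad and contact force between jar and the fingers below 0.1 N and x of scale in the frame of dock below -0.1 m), for 0.2 s.
2. the scale is fully home and square, with the buffer pushed in at least 0.7 mm (value of joint buffer above 0.0007 m and x of scale in the frame of dock above -0.017 m and angle between the x axis of scale and the x axis of dock, either way round below 0.035 rad and y of scale in the frame of dock between -0.008 and 0.008 m and height (world z) of scale below 0.004 m), for 0.2 s.
At the end, for the whole second after the job is handed in: the scale stands flat in the dock, square to 0.035 rad and within 8 mm of its middle line, still resting against the buffer (pushed in over 0.3 mm); the jar stands upright and wholly on the cork mat (centre within 35 mm of the mat's); both released and at rest (value of joint buffer above 0.0003 m and x of scale in the frame of dock above -0.017 m and angle between the x axis of scale and the x axis of dock, either way round below 0.035 rad and y of scale in the frame of dock between -0.008 and 0.008 m and height (world z) of scale below 0.004 m and horizontal distance between jar and cork_mat below 0.035 m and height (world z) of jar below 0.012 m and angle between jar's own z axis and vertical below 0.1 rad and contact force between jar and the fingers below 0.1 N and linear speed of each of scale, jar below 0.01 m/s); the robot touches nothing.
It fails at once if the robot bears on the scale with more than 25 N (contact force between any of the fingers, the arm and scale above 25 N).
It fails at once if the robot presses on the control panel or dial (contact force between any of the fingers, the arm and panel above 1 N).
It fails at once if the scale is lifted or tipped (angle between scale's own z axis and vertical above 0.1 rad or height (world z) of scale above 0.012 m).
It fails at once if the scale runs into the jar (contact force between scale and jar above 1 N).
It fails at once if a bystander is disturbed (distance of any of mug, timer, lemon, food_tin from where it was at the start of the episode above 0.03 m).
It also fails if it takes over 72 s, if anything falls off the work surface, if the arm or the gripper's body presses on something with over 40 N, if the wrist force passes 120 N, or if a joint passes its speed limit or range.

## Working session

There is one attempt and no reset: what is moved stays moved. The work goes in short steps, Python scripts to look and compute and a tool call to move; the robot and the scene stay as the last step left them, time stands still between calls to the robot, and variables do not carry over. Pictures are saved under pics/ and viewed, at most 10 in all, crops included, and the job is handed in when it is done.

Besides the shell and the picture viewer there is one more tool, called after "Emit:" as name([rows], argument=value, ...), one row to a line, values as JSON. arm_command: Moves the arm, as the interface text tells. Its arguments: {"type":"object","properties":{"increments":{"type":"array"}},"required":["increments"]}

```bash
ls; mkdir -p pics; cat > h.py <<'E'
import numpy as np, cv2
from bench import manip, viewer
def ray(info,u,v,z):
    R=np.array(info["R"]);t=np.array(info["t"]);c=-R.T@t
    d=R.T@np.array([(u-info["cx"])/info["fx"],(v-info["cy"])/info["fy"],1.])
    return c+d*(z-c[2])/d[2]
def cap(n,f):
    im=viewer.capture(n); cv2.imwrite(f"pics/{f}.png",im[:,:,::-1]); return im
E
python3 - <<'E'
from h import *
s=manip.get_state(); print({k:np.round(v,3).tolist() for k,v in s.items()}, manip.pinch_z)
for n in("top","side"):
    cap(n,n+"0"); i=viewer.camera_info(n); print(n,{k:np.round(v,3).tolist() for k,v in i.items()})
E
```

```text
pics
{'time_s': 0.0, 'q': [1.206, 0.616, -0.013, 1.425, 0.008, 1.103, -0.04], 'qd': [-0.002, -0.002, -0.001, 0.0, 0.001, -0.001, 0.0], 'tau': [-0.0, -45.894, 0.209, -16.575, -0.061, 0.021, 0.0], 'position': [0.215, -0.613, 0.302], 'eef_rot': [-0.001, 0.986, 0.168, -0.0], 'ft_force': [0.222, -0.485, -0.235], 'ft_torque': [-0.025, 0.022, 0.01], 'grasp_force': 0.0, 'opening': 1.001} 0.0653
top {'fx': 411.088, 'fy': 411.088, 'cx': 280.979, 'cy': 212.149, 'R': [[-0.024, -1.0, -0.009], [-0.992, 0.025, -0.127], [0.127, 0.006, -0.992]], 't': [-0.13, 0.654, 1.095]}
side {'fx': 544.421, 'fy': 544.421, 'cx': 270.116, 'cy': 208.442, 'R': [[-0.896, -0.444, -0.01], [-0.228, 0.479, -0.848], [0.381, -0.757, -0.53]], 't': [0.483, 0.25, 1.321]}
```

View pics/top0.png

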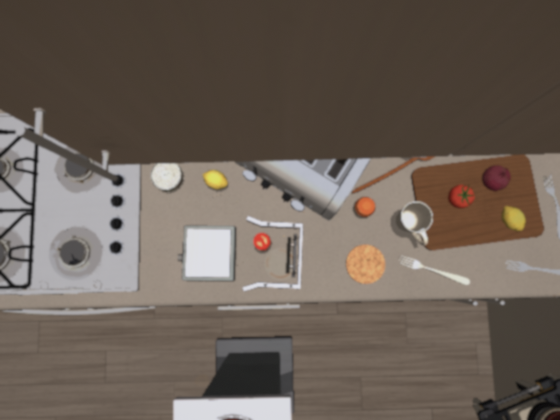

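View pics/side0.png

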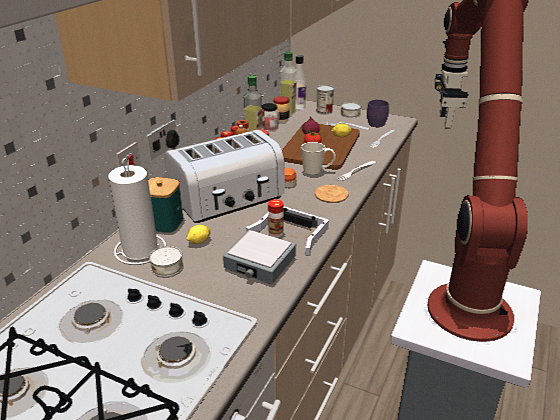

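The top view shows the scale at (209,253), its dial at the left (181,257), the dock at (275,255), the jar cap at (262,242) and the mat at (366,264). The tin is at (167,176), the lemon at (215,180), the timer at (366,206) and the mug at (416,218). The side view shows the jar standing in the dock and the toaster just behind it. I'll enlarge the work area for measuring.

```bash
python3 - <<'E'
from h import *
im=cv2.imread("pics/top0.png"); cv2.imwrite("pics/c0.png",cv2.resize(im[205:300,165:325],None,fx=5,fy=5,interpolation=cv2.INTER_CUBIC))
i=viewer.camera_info("top")
hsv=cv2.cvtColor(im,cv2.COLOR_BGR2HSV)
def blob(name,lo,hi,box,z):
    m=np.zeros(im.shape[:2],np.uint8);x0,y0,x1,y1=box;m[y0:y1,x0:x1]=cv2.inRange(hsv,lo,hi)[y0:y1,x0:x1]
    cs,_=cv2.findContours(m,0,2);c=max(cs,key=cv2.contourArea);(u,v),r=cv2.minEnclosingCircle(c)
    print(name,u,v,r,ray(i,u,v,z).round(4), "diam",2*r/411*np.linalg.norm(ray(i,u,v,z)+np.array(i["R"]).T@i["t"]))
    return c
blob("mat",(5,100,90),(20,255,255),(335,235,395,295),.006)
blob("cap",(0,150,60),(5,255,255),(245,225,280,260),.106)
blob("cap",(170,150,60),(180,255,255),(245,225,280,260),.106)
E
```

```text
mat 365.0322570800781 263.7557678222656 19.529603958129883 [ 0.504  -0.3774  0.006 ] diam 0.11246855665220064
cap 261.6666564941406 241.3333282470703 8.360066413879395 [ 0.5681 -0.0946  0.106 ] diam 0.04333367386062632Traceback (most recent call last):
  File "<stdin>", line 12, in <module>
  File "<stdin>", line 7, in blob
ValueError: max() iterable argument is empty
```

View pics/c0.png

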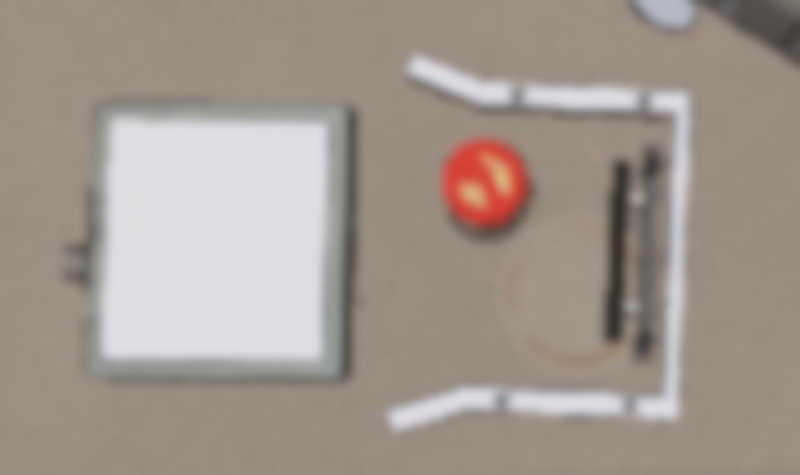

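The enlarged crop shows the scale's corners at crop (97,102), (90,376), (352,104), (343,380). The dock rails' inner edges run (480,105)-(660,110) and (465,390)-(660,397), and the buffer face is near x=607-615.

```bash
python3 - <<'E'
from h import *
i=viewer.camera_info("top")
P=lambda x,y,z: ray(i,(x+.5)/5-.5+165,(y+.5)/5-.5+205,z)
for z in(.05,.056):
    c=[P(*p,z) for p in[(97,102),(90,376),(352,104),(343,380)]]; print(z,np.round(c,4).tolist())
    print("c",np.mean(c,0).round(4),"sides",[np.linalg.norm(c[a]-c[b]).round(4) for a,b in((0,1),(2,3),(0,2),(1,3))])
    d=(c[2]+c[3]-c[0]-c[1])/2; l=c[0]+c[2]-c[1]-c[3]; print("hdg from -y deg",np.degrees(np.arctan2(d[0],-d[1])),np.degrees(np.arctan2(-l[1]*-1,l[0])))
r=[P(*p,.028) for p in[(480,105),(660,110),(465,390),(660,397)]]
print("rails",np.round(r,4).tolist())
for a in(0,2):
    d=r[a+1]-r[a];print("rail hdg",np.degrees(np.arctan2(d[0],-d[1])),np.linalg.norm(d))
print("stop back edge",P(690,95,.028),P(678,415,.028),"mouth tips",P(410,65,.028),P(390,422,.028))
print("buffer face ends",P(615,160,.032),P(604,340,.032),"dial",P(65,262,.028))
E
```

```text
0.05 [[0.6212, 0.1202, 0.05], [0.4732, 0.1231, 0.05], [0.6166, -0.0194, 0.05], [0.4678, -0.0131, 0.05]]
c [0.5447 0.0527 0.05  ] sides [np.float64(0.1481), np.float64(0.1489), np.float64(0.1397), np.float64(0.1363)]
hdg from -y deg -2.0673408386034824 -1.7816213387415454
0.056 [[0.6206, 0.1187, 0.056], [0.4734, 0.1216, 0.056], [0.616, -0.0202, 0.056], [0.468, -0.0139, 0.056]]
c [0.5445 0.0516 0.056 ] sides [np.float64(0.1473), np.float64(0.1481), np.float64(0.139), np.float64(0.1356)]
hdg from -y deg -2.0673408386034637 -1.7816213387415576
rails [[0.6164, -0.0882, 0.028], [0.6111, -0.1883, 0.028], [0.4601, -0.0772, 0.028], [0.4537, -0.1837, 0.028]]
rail hdg -3.0276530203300394 0.10025911148540732
rail hdg -3.388285576743174 0.10675443603203208
stop back edge [ 0.61911111 -0.2052238   0.028     ] [ 0.44382238 -0.19326888  0.028     ] mouth tips [ 0.63984835 -0.04946139  0.028     ] [ 0.44377806 -0.0358695   0.028     ]
buffer face ends [ 0.58367202 -0.16249375  0.032     ] [ 0.48537885 -0.15390316  0.032     ] dial [0.53508341 0.14276594 0.028     ]
```

```bash
cat >> h.py <<'E'
from scipy.spatial.transform import Rotation
def rot():
    q=manip.get_state()["eef_rot"]; return Rotation.from_quat([q[1],q[2],q[3],q[0]])
def to(x,y,z,head=None):
    "tool-frame shift mm to world TCP target; heading of tool x"
    s=manip.get_state();R=rot().as_matrix()
    print("t",s["time_s"],"pos",np.round(s["position"],4),"shift",(R.T@(np.array([x,y,z])-s["position"])*1e3).round(1),"head",np.degrees(np.arctan2(R[1,0],R[0,0])).round(2),"zax",R[:,2].round(3))
    if head is not None:
        h=np.radians(head);T=np.array([[np.cos(h),np.sin(h),0],[np.sin(h),-np.cos(h),0],[0,0,-1]])
        print("turn",np.degrees((Rotation.from_matrix(R).inv()*Rotation.from_matrix(T)).as_rotvec()).round(2))
E
python3 -c "
from h import *
to(.568,-.0945,.302,19.3)"
```

```text
t 0.1 pos [ 0.2152 -0.6128  0.3017] shift [ 5.046e+02 -3.721e+02  5.000e-01] head 19.36 zax [-0.001  0.002 -1.   ]
turn [-0.13  0.    0.06]
```

Emit:
arm_command([
  [[0,0,0],[20,-15,0],1],
  [[0,0,0],[31,-23,0],1],
  [[0,0,0],[31,-23,0],1],
  [[0,0,0],[31,-23,0],1],
  [[0,0,0],[31,-23,0],1],
  [[0,0,0],[31,-23,0],1],
  [[0,0,0],[31,-23,0],1],
  [[0,0,0],[31,-23,0],1],
])

```text
time_s: 0.77
position: [0.3812, -0.3668, 0.3025]
eef_rot: [-0.0, 0.986, 0.168, -0.0]
ft_force: [0.5, -1.5, 0.7]
opening: 1.001
grasp_force: 0.0
```

Emit:
arm_command([
  [[0,0,0],[31,-23,0],1],
  [[0,0,0],[31,-23,0],1],
  [[0,0,0],[31,-23,0],1],
  [[0,0,0],[31,-23,0],1],
  [[0,0,0],[31,-23,0],1],
  [[0,0,0],[31,-23,0],1],
  [[0,0,0],[31,-23,0],1],
  [[0,0,0],[31,-23,0],1],
])

```text
time_s: 1.43
position: [0.5542, -0.1111, 0.3025]
eef_rot: [-0.0, 0.986, 0.168, -0.0]
ft_force: [1.2, -1.2, 0.1]
opening: 0.999
grasp_force: 0.0
```

```bash
python3 -c "
from h import *
to(.568,-.0945,.14,19.3)"
```

```text
t 1.4333 pos [ 0.5542 -0.1111  0.3025] shift [ 18.7 -11.  162.5] head 19.35 zax [-0.001  0.    -1.   ]
turn [-0.02  0.05  0.05]
```

Emit:
arm_command([
  [[0,0,0],[19,-12,10],1],
  [[0,0,0],[0,0,30],1],
  [[0,0,0],[0,0,30],1],
  [[0,0,0],[0,0,20],1],
  [[0,0,0],[0,0,10],1],
  [[0,0,0],[0,0,0],1],
])

```text
time_s: 1.93
position: [0.5661, -0.0951, 0.2002]
eef_rot: [-0.001, 0.986, 0.168, -0.003]
ft_force: [-0.3, 0.4, -0.5]
opening: 0.998
grasp_force: 0.0
```

```bash
python3 -c "
from h import *
to(.568,-.0945,.14,19.3)
cap('wrist','w1')"
```

```text
t 1.9333 pos [ 0.5661 -0.0951  0.2002] shift [ 2.2  0.3 60.2] head 19.36 zax [-0.006  0.001 -1.   ]
turn [-0.16  0.3   0.06]
```

View pics/w1.png

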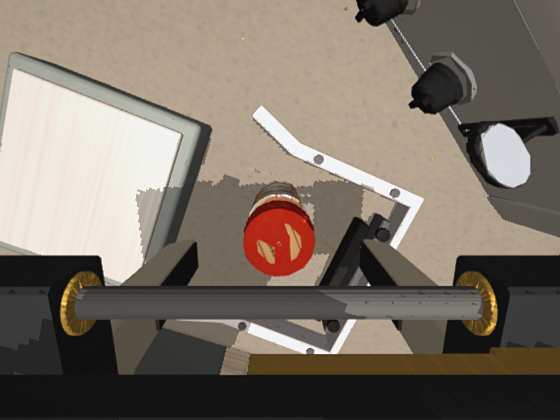

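The wrist view shows the cap at (279,242), centred between the fingers at x≈180 and 380. I'll go down and close.

Emit:
arm_command([
  [[0,0,0],[2,0,20],1],
  [[0,0,0],[0,0,20],1],
  [[0,0,0],[0,0,15],1],
  [[0,0,0],[0,0,5],1],
  [[0,0,0],[0,0,0],0.2],
  [[0,0,0],[0,0,0],0.2],
  [[0,0,0],[0,0,0],0.2],
  [[0,0,0],[0,0,0],0.2],
])

```text
time_s: 2.65
position: [0.5704, -0.0947, 0.1442]
eef_rot: [0.0, 0.986, 0.168, 0.001]
ft_force: [0.4, 1.0, 1.4]
opening: 0.76
grasp_force: 0.0
```

Emit:
arm_command([
  [[0,0,0],[0,0,0],0.2],
  [[0,0,0],[0,0,0],0.2],
  [[0,0,0],[0,0,0],0.2],
  [[0,0,0],[0,0,0],0.2],
])

```text
time_s: 2.98
position: [0.5696, -0.0945, 0.1429]
eef_rot: [-0.0, 0.986, 0.168, 0.0]
ft_force: [-0.3, 0.2, -0.8]
opening: 0.477
grasp_force: 15.2
```

Emit:
arm_command([
  [[0,0,0],[0,0,0],0.2],
  [[0,0,0],[0,0,0],0.2],
  [[0,0,0],[0,0,-10],0.2],
  [[0,0,0],[0,0,-25],0.2],
  [[0,0,0],[0,0,-30],0.2],
  [[0,0,0],[0,0,-15],0.2],
  [[0,0,0],[0,0,0],0.2],
])

```text
time_s: 3.57
position: [0.5715, -0.0948, 0.227]
eef_rot: [0.001, 0.986, 0.168, 0.004]
ft_force: [0.1, 0.8, -1.5]
opening: 0.472
grasp_force: 30.0
```

```bash
python3 -c "
from h import *
to(.504,-.3774,.226,19.3)"
```

```text
t 3.5667 pos [ 0.5715 -0.0948  0.227 ] shift [-157.4  244.3    0.7] head 19.35 zax [ 0.008 -0.001 -1.   ]
turn [ 0.21 -0.43  0.05]
```

Emit:
arm_command([
  [[0,0,0],[-10,15,0],0.2],
  [[0,0,0],[-21,33,0],0.2],
  [[0,0,0],[-21,33,0],0.2],
  [[0,0,0],[-21,33,0],0.2],
  [[0,0,0],[-21,33,0],0.2],
  [[0,0,0],[-21,33,0],0.2],
  [[0,0,0],[-21,33,0],0.2],
  [[0,0,0],[-15,23,0],0.2],
])

```text
time_s: 4.23
position: [0.5024, -0.3716, 0.2214]
eef_rot: [0.0, 0.986, 0.166, -0.002]
ft_force: [-0.2, 0.2, -1.9]
opening: 0.473
grasp_force: 30.0
```

Emit:
arm_command([
  [[0,0,0],[-5,8,0],0.2],
  [[0,0,0],[0,0,10],0.2],
  [[0,0,0],[0,0,20],0.2],
  [[0,0,0],[0,0,20],0.2],
  [[0,0,0],[0,0,10],0.2],
  [[0,0,0],[0,0,0],0.2],
  [[0,0,0],[0,0,0],0.2],
])

```text
time_s: 4.82
position: [0.5037, -0.3745, 0.1619]
eef_rot: [-0.001, 0.986, 0.169, -0.0]
ft_force: [-0.0, 0.4, -0.8]
opening: 0.478
grasp_force: 30.0
```

```bash
python3 -c "
from h import *
to(.504,-.3774,.149,19.3)"
```

```text
t 4.8167 pos [ 0.5037 -0.3745  0.1619] shift [-0.7  2.8 12.9] head 19.49 zax [-0.001  0.002 -1.   ]
turn [-0.14  0.02  0.19]
```

Emit:
arm_command([
  [[0,0,0],[-1,3,6],0.2],
  [[0,0,0],[0,0,4],0.2],
  [[0,0,0],[0,0,2],0.2],
  [[0,0,0],[0,0,1],0.2],
  [[0,0,0],[0,0,0],0.2],
  [[0,0,0],[0,0,0],0.2],
])

```text
time_s: 5.32
position: [0.5033, -0.3797, 0.15]
eef_rot: [0.0, 0.986, 0.168, 0.0]
ft_force: [-0.5, 0.2, -0.2]
opening: 0.477
grasp_force: 30.0
```

Emit:
arm_command([
  [[0,0,0],[0,-1,1],0.2],
  [[0,0,0],[0,0,1],0.2],
  [[0,0,0],[0,0,0],0.2],
  [[0,0,0],[0,0,0],0.2],
])

```text
time_s: 5.65
position: [0.5032, -0.3788, 0.1489]
eef_rot: [0.0, 0.986, 0.168, 0.0]
ft_force: [-0.5, 0.4, 5.9]
opening: 0.472
grasp_force: 30.0
```

Contact with the mat shows as 6 N upward. I'll release the jar, then rise.

Emit:
arm_command([
  [[0,0,0],[0,0,0],0.7],
  [[0,0,0],[0,0,0],1],
  [[0,0,0],[0,0,0],1],
  [[0,0,0],[0,0,0],1],
  [[0,0,0],[0,0,0],1],
  [[0,0,0],[0,0,0],1],
  [[0,0,0],[0,0,-5],1],
  [[0,0,0],[0,0,-20],1],
])

```text
time_s: 6.32
position: [0.5013, -0.3776, 0.1701]
eef_rot: [-0.003, 0.986, 0.168, -0.003]
ft_force: [0.7, 0.7, -0.2]
opening: 0.982
grasp_force: 0.0
```

Emit:
arm_command([
  [[0,0,0],[0,0,-35],1],
  [[0,0,0],[0,0,-35],1],
  [[0,0,0],[0,0,-20],1],
  [[0,0,0],[0,0,0],1],
])

```text
time_s: 6.65
position: [0.5051, -0.3801, 0.269]
eef_rot: [0.004, 0.986, 0.168, 0.004]
ft_force: [-0.0, 0.8, -0.0]
opening: 1.003
grasp_force: 0.0
```

```bash
python3 -c "
from h import *
to(.557,.21,.26,86.5)
im=cap('side','s1'); cv2.imwrite('pics/s1c.png',cv2.resize(im[150:300,200:400,::-1],None,fx=3,fy=3))"
```

```text
t 6.65 pos [ 0.5051 -0.3801  0.269 ] shift [ 244.4 -539.7    5.6] head 19.35 zax [ 0.01  -0.007 -1.   ]
turn [ 7.200e-01 -4.000e-02 -6.715e+01]
```

View pics/s1c.png

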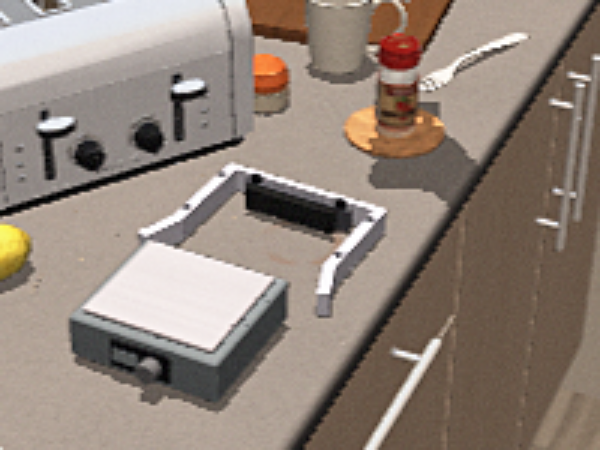

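The view shows the jar standing upright on the mat, with its base at about crop (397,130). Next I'll go behind the scale.

Emit:
arm_command([
  [[0,0,0],[8,-18,0],1],
  [[0,0,0],[16,-36,0],1],
  [[0,0,0],[16,-36,0],1],
  [[0,0,0],[16,-36,0],1],
  [[0,0,0],[16,-36,0],1],
  [[0,0,0],[16,-36,0],1],
  [[0,0,0],[16,-36,0],1],
  [[0,0,0],[16,-36,0],1],
])

```text
time_s: 7.37
position: [0.5256, -0.0823, 0.2614]
eef_rot: [-0.0, 0.986, 0.168, -0.001]
ft_force: [-0.2, -0.4, -0.6]
opening: 0.999
grasp_force: 0.0
```

Emit:
arm_command([
  [[0,0,0],[16,-36,0],1],
  [[0,0,0],[16,-36,0],1],
  [[0,0,0],[16,-36,0],1],
  [[0,0,0],[16,-36,0],1],
  [[0,0,0],[16,-36,0],1],
  [[0,0,0],[16,-36,0],1],
  [[0,0,0],[16,-36,0],1],
  [[0,0,0],[8,-18,0],1],
])

```text
time_s: 8.03
position: [0.5485, 0.2168, 0.2612]
eef_rot: [-0.002, 0.985, 0.172, -0.001]
ft_force: [0.3, 0.5, -0.2]
opening: 0.998
grasp_force: 0.0
```

Emit:
arm_command([
  [[0,0,-5],[0,0,0],1],
  [[0,0,-7],[0,0,0],1],
  [[0,0,-7],[0,0,0],1],
  [[0,0,-7],[0,0,0],1],
  [[0,0,-7],[0,0,0],1],
  [[0,0,-7],[0,0,0],1],
  [[0,0,-7],[0,0,0],1],
  [[0,0,-7],[0,0,0],1],
])

```text
time_s: 8.7
position: [0.5496, 0.2099, 0.2611]
eef_rot: [-0.0, 0.8, 0.6, -0.002]
ft_force: [0.7, 1.0, -0.6]
opening: 1.001
grasp_force: 0.0
```

Emit:
arm_command([
  [[0,0,-7],[0,0,0],1],
  [[0,0,-5],[0,0,0],1],
  [[0,0,-3],[0,0,0],1],
  [[0,0,0],[0,0,0],1],
  [[0,0,0],[0,0,0],1],
])

```text
time_s: 9.12
position: [0.5499, 0.2099, 0.2615]
eef_rot: [-0.001, 0.718, 0.696, -0.001]
ft_force: [0.3, -0.2, -0.5]
opening: 1.0
grasp_force: 0.0
```

```bash
python3 -c "
from h import *
to(.5495,.19,.104,88)"
```

```text
t 9.1167 pos [0.5499 0.2099 0.2615] shift [-19.8   0.6 157.5] head 88.27 zax [-0.003 -0.001 -1.   ]
turn [-0.15  0.05  0.27]
```

Emit:
arm_command([
  [[0,0,0],[-10,0,15],1],
  [[0,0,0],[-10,0,30],1],
  [[0,0,0],[0,0,35],1],
  [[0,0,0],[0,0,35],1],
  [[0,0,0],[0,0,30],1],
  [[0,0,0],[0,0,12],1],
  [[0,0,0],[0,0,0],1],
  [[0,0,0],[0,0,0],1],
])

```text
time_s: 9.78
position: [0.5499, 0.1908, 0.106]
eef_rot: [-0.0, 0.717, 0.697, -0.0]
ft_force: [-0.1, -0.0, 0.6]
opening: 0.994
grasp_force: 0.0
```

```bash
python3 -c "
from h import *
to(.5495,.145,.104,88)
im=cap('top','t2'); cv2.imwrite('pics/t2c.png',cv2.resize(im[190:310,140:330,::-1],None,fx=4,fy=4,interpolation=cv2.INTER_CUBIC))
im=cap('side','s2'); cv2.imwrite('pics/s2c.png',cv2.resize(im[200:320,200:360,::-1],None,fx=4,fy=4,interpolation=cv2.INTER_CUBIC))"
```

```text
t 9.7833 pos [0.5499 0.1908 0.106 ] shift [-45.8   0.9   2. ] head 88.35 zax [-0.  0. -1.]
turn [-0.01 -0.01  0.35]
```

View pics/s2c.png

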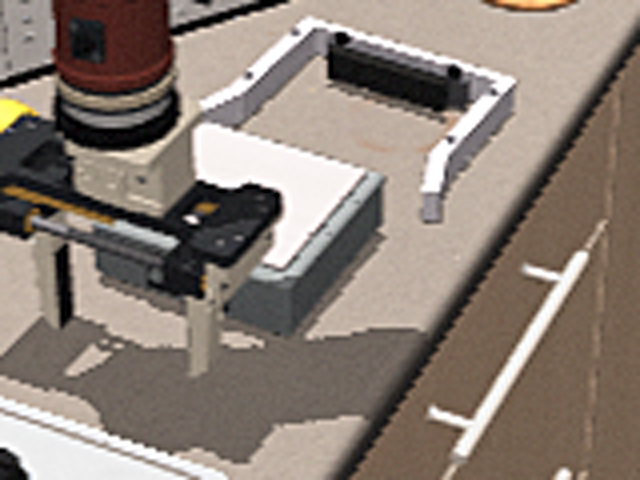

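The side crop shows both fingers straddling the panel behind the rear face, at crop (60,300) and (200,340), well clear of the dial. I'll approach and then walk the scale by advancing one finger at a time, pivoting on the other.

Emit:
arm_command([
  [[0,0,0],[-10,0,0],1],
  [[0,0,0],[-20,0,0],1],
  [[0,0,0],[-12,0,0],1],
  [[0,0,0],[-6,0,0],1],
  [[0,0,2.6],[-2.5,0,0],1],
  [[0,0,0],[0,0,0],1],
  [[0,0,-2.1],[-2,0,0],1],
  [[0,0,0],[0,0,0],1],
])

```text
time_s: 10.55
position: [0.5484, 0.1378, 0.1062]
eef_rot: [0.0, 0.72, 0.694, 0.0]
ft_force: [0.5, -0.5, -0.0]
opening: 1.0
grasp_force: 0.0
```

Emit:
arm_command([
  [[0,0,2.1],[-2,0,0],1],
  [[0,0,0],[0,0,0],1],
  [[0,0,-2.1],[-2,0,0],1],
  [[0,0,0],[0,0,0],1],
  [[0,0,2.1],[-2,0,0],1],
  [[0,0,0],[0,0,0],1],
  [[0,0,-2.1],[-2,0,0],1],
  [[0,0,0],[0,0,0],1],
])

```text
time_s: 11.22
position: [0.5477, 0.131, 0.106]
eef_rot: [-0.001, 0.72, 0.694, 0.001]
ft_force: [-0.2, 2.2, -0.2]
opening: 1.0
grasp_force: 1.4
```

Emit:
arm_command([
  [[0,0,2.1],[-2,0,0],1],
  [[0,0,0],[0,0,0],1],
  [[0,0,-2.1],[-2,0,0],1],
  [[0,0,0],[0,0,0],1],
  [[0,0,2.1],[-2,0,0],1],
  [[0,0,0],[0,0,0],1],
  [[0,0,-2.1],[-2,0,0],1],
])

```text
time_s: 11.8
position: [0.5471, 0.1224, 0.1059]
eef_rot: [-0.0, 0.721, 0.693, -0.0]
ft_force: [-0.8, 4.3, 0.6]
opening: 1.002
grasp_force: 2.5
```

Emit:
arm_command([
  [[0,0,2.1],[-2,0,0],1],
  [[0,0,0],[0,0,0],1],
  [[0,0,-2.1],[-2,0,0],1],
  [[0,0,0],[0,0,0],1],
  [[0,0,2.1],[-2,0,0],1],
])

```text
time_s: 12.22
position: [0.5471, 0.116, 0.1057]
eef_rot: [0.0, 0.733, 0.68, 0.0]
ft_force: [2.0, 4.8, -2.4]
opening: 1.005
grasp_force: 1.9
```

Emit:
arm_command([
  [[0,0,-1.5],[-2,0,0],1],
  [[0,0,2.1],[-2,0,0],1],
  [[0,0,-2.1],[-2,0,0],1],
  [[0,0,2.1],[-2,0,0],1],
  [[0,0,-2.1],[-2,0,0],1],
  [[0,0,2.1],[-2,0,0],1],
  [[0,0,-2.1],[-2,0,0],1],
  [[0,0,1.1],[-1,0,0],1],
])

```text
time_s: 12.88
position: [0.546, 0.1005, 0.1058]
eef_rot: [0.0, 0.732, 0.681, -0.0]
ft_force: [1.2, 4.2, -2.2]
opening: 0.999
grasp_force: 2.0
```

```bash
python3 -c "
from h import *
to(.5495,.145,.104,86.3)
im=cap('top','t3'); cv2.imwrite('pics/t3c.png',cv2.resize(im[205:300,165:325,::-1],None,fx=5,fy=5,interpolation=cv2.INTER_CUBIC))"
```

```text
t 12.8833 pos [0.546  0.1005 0.1058] shift [44.6  0.3  1.8] head 85.91 zax [-0. -0. -1.]
turn [-0.    0.01 -0.39]
```

View pics/t3c.png

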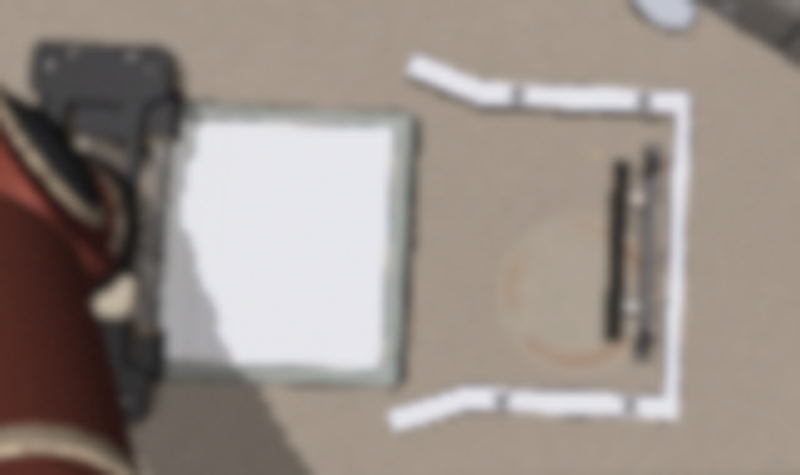

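The front corners are now at crop (414,113) and (402,387), and the mouth tips are at (410,65) and (390,420). I'll compute the scale's lateral offset and heading against the dock.

```bash
python3 - <<'E'
from h import *
i=viewer.camera_info("top")
P=lambda x,y,z: ray(i,(x+.5)/5-.5+165,(y+.5)/5-.5+205,z)[:2]
h=np.radians(-3.7)
e=np.array([np.sin(h),-np.cos(h)]);n=np.array([-e[1],e[0]])
U=[P(480,105,.028),P(660,110,.028)];L=[P(465,390,.028),P(660,397,.028)]
mid=lambda a,b:(np.array(a)+b)/2
print("rail lateral",[(p@n).round(4) for p in U+L],"mid tips",(mid(P(410,65,.028),P(390,422,.028))@n).round(4))
for z in(.05,.056):
    a,b=P(414,113,z),P(402,387,z); d=a-b
    print(a,b,"front mid lateral",(mid(a,b)@n).round(4),"w",np.linalg.norm(d).round(4),"along",(mid(a,b)@e).round(4),"head",np.degrees(np.arctan2(d[1],d[0])))
for q in((480,105),(465,390)): print("kink along",P(*q,.028)@e)
d=P(615,160,.032)-P(604,340,.032);print("buf along",P(612,160,.032)@e,P(604,340,.032)@e)
E
```

```text
rail lateral [np.float64(0.6208), np.float64(0.622), np.float64(0.4641), np.float64(0.4647)] mid tips 0.5434
[ 0.61084385 -0.05327659] [ 0.46335051 -0.0447944 ] front mid lateral 0.5391 w 0.1477 along 0.0143 head -3.291396598474745
[ 0.61028572 -0.05380858] [ 0.46358404 -0.04537192] front mid lateral 0.539 w 0.1469 along 0.0148 head -3.291396598474746
kink along 0.048202392262435896
kink along 0.047309295932554674
buf along 0.12283227326992412 0.12225974933530573
```

The scale sits about 4 mm toward −y of the dock's middle line and is nearly parallel to it. I'll walk on with a slight sideways drift toward +y.

Emit:
arm_command([
  [[0,0,-2.1],[-2,0.5,0],1],
  [[0,0,2.1],[-2,0.5,0],1],
  [[0,0,-2.1],[-2,0.5,0],1],
  [[0,0,2.1],[-2,0.5,0],1],
  [[0,0,-2.1],[-2,0.5,0],1],
  [[0,0,2.1],[-2,0.5,0],1],
  [[0,0,-2.1],[-2,0.5,0],1],
  [[0,0,1.6],[-1.5,0.5,0],1],
])

```text
time_s: 13.6
position: [0.5489, 0.085, 0.1056]
eef_rot: [-0.0, 0.729, 0.684, -0.0]
ft_force: [0.7, 3.1, -2.1]
opening: 0.999
grasp_force: 1.8
```

```bash
python3 -c "
from h import *
to(.5495,.145,.104,86.5)
im=cap('top','t4'); cv2.imwrite('pics/t4c.png',cv2.resize(im[205:300,165:325,::-1],None,fx=5,fy=5,interpolation=cv2.INTER_CUBIC))"
```

```text
t 13.6 pos [0.5489 0.085  0.1056] shift [59.9 -3.2  1.6] head 86.38 zax [-0.001 -0.    -1.   ]
turn [-0.06  0.01 -0.12]
```

View pics/t4c.png

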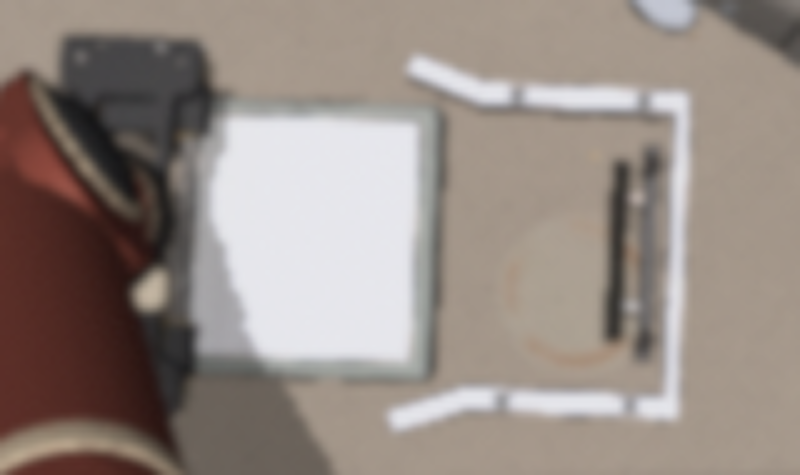

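The front corners are at crop (443,107) and (432,380), so the scale is now centred on the dock's middle line. I'll continue straight.

Emit:
arm_command([
  [[0,0,-1.0],[-1.5,0,0],1],
  [[0,0,2.1],[-2,0,0],1],
  [[0,0,-2.1],[-2,0,0],1],
  [[0,0,2.1],[-2,0,0],1],
  [[0,0,-2.1],[-2,0,0],1],
  [[0,0,2.1],[-2,0,0],1],
  [[0,0,-2.1],[-2,0,0],1],
  [[0,0,1.0],[-1,0,0],1],
])

```text
time_s: 14.32
position: [0.5488, 0.0704, 0.1059]
eef_rot: [0.0, 0.729, 0.684, 0.0]
ft_force: [1.1, 3.5, -1.6]
opening: 1.001
grasp_force: 1.9
```

Emit:
arm_command([
  [[0,0,-1.0],[-1.5,0,0],1],
  [[0,0,2.1],[-2,0,0],1],
  [[0,0,-2.1],[-2,0,0],1],
  [[0,0,2.1],[-2,0,0],1],
  [[0,0,-2.1],[-2,0,0],1],
  [[0,0,2.1],[-2,0,0],1],
  [[0,0,-2.1],[-2,0,0],1],
  [[0,0,1.0],[-1,0,0],1],
])

```text
time_s: 14.98
position: [0.5477, 0.0559, 0.1058]
eef_rot: [0.0, 0.729, 0.685, 0.0]
ft_force: [1.1, 4.1, -1.6]
opening: 1.001
grasp_force: 2.1
```

Emit:
arm_command([
  [[0,0,-1.0],[-1.5,0,0],1],
  [[0,0,2.1],[-2,0,0],1],
  [[0,0,-2.1],[-2,0,0],1],
  [[0,0,1.0],[-1,0,0],1],
  [[0,0,0],[0,0,0],1],
])

```text
time_s: 15.4
position: [0.5473, 0.0491, 0.1057]
eef_rot: [0.0, 0.728, 0.685, -0.0]
ft_force: [-0.4, 3.3, -1.9]
opening: 0.999
grasp_force: 1.4
```

Emit:
arm_command([
  [[0,0,-1.0],[-1.5,0,0],1],
  [[0,0,2.1],[-2,0,0],1],
  [[0,0,-2.1],[-2,0,0],1],
  [[0,0,2.1],[-2,0,0],1],
  [[0,0,-2.1],[-2,0,0],1],
  [[0,0,2.1],[-2,0,0],1],
  [[0,0,-2.1],[-2,0,0],1],
  [[0,0,1.0],[-1,0,0],1],
])

```text
time_s: 16.07
position: [0.5464, 0.0349, 0.1058]
eef_rot: [0.0, 0.729, 0.685, -0.0]
ft_force: [0.8, 4.6, -1.3]
opening: 0.998
grasp_force: 2.0
```

Emit:
arm_command([
  [[0,0,-1.0],[-1.5,0,0],1],
  [[0,0,2.1],[-2,0,0],1],
  [[0,0,-2.1],[-2,0,0],1],
  [[0,0,2.1],[-2,0,0],1],
  [[0,0,-2.1],[-2,0,0],1],
  [[0,0,2.1],[-2,0,0],1],
  [[0,0,-2.1],[-2,0,0],1],
  [[0,0,1.0],[-1,0,0],1],
])

```text
time_s: 16.73
position: [0.5456, 0.0204, 0.1058]
eef_rot: [0.0, 0.729, 0.685, -0.0]
ft_force: [1.2, 3.1, -1.5]
opening: 1.003
grasp_force: 2.0
```

```bash
python3 -c "
from h import *
to(.5495,.145,.104,86.5)
im=cap('top','t5'); cv2.imwrite('pics/t5c.png',cv2.resize(im[205:300,165:325,::-1],None,fx=5,fy=5,interpolation=cv2.INTER_CUBIC))"
```

```text
t 16.7333 pos [0.5456 0.0204 0.1058] shift [124.6  -3.9   1.8] head 86.39 zax [ 0. -0. -1.]
turn [ 0.01  0.01 -0.11]
```

View pics/t5c.png

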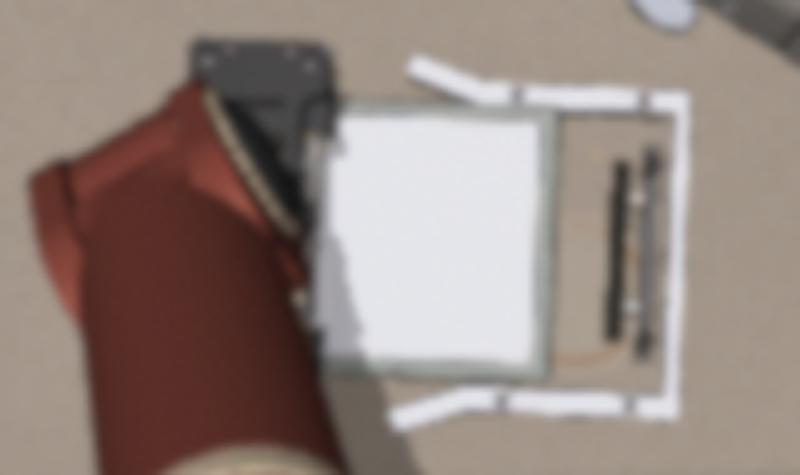

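The scale is between the rails, with its front edge at crop x≈553 and the buffer at x≈608, which leaves roughly 25 mm. I'll do one more normal call, then go gently and feel for it.

Emit:
arm_command([
  [[0,0,-1.0],[-1.5,0,0],1],
  [[0,0,2.1],[-2,0,0],1],
  [[0,0,-2.1],[-2,0,0],1],
  [[0,0,2.1],[-2,0,0],1],
  [[0,0,-2.1],[-2,0,0],1],
  [[0,0,2.1],[-2,0,0],1],
  [[0,0,-2.1],[-2,0,0],1],
  [[0,0,1.0],[-1,0,0],1],
])

```text
time_s: 17.45
position: [0.5447, 0.006, 0.1058]
eef_rot: [0.0, 0.729, 0.685, 0.0]
ft_force: [1.5, 3.7, -1.4]
opening: 0.998
grasp_force: 2.0
```

Emit:
arm_command([
  [[0,0,-0.5],[-0.5,0,0],1],
  [[0,0,1],[-1,0,0],1],
  [[0,0,-1],[-1,0,0],1],
  [[0,0,1],[-1,0,0],1],
  [[0,0,-0.5],[-0.5,0,0],1],
  [[0,0,0],[0,0,0],1],
])

```text
time_s: 17.95
position: [0.5444, 0.002, 0.1057]
eef_rot: [0.0, 0.728, 0.686, -0.0]
ft_force: [0.4, 2.6, -1.3]
opening: 0.998
grasp_force: 1.7
```

Emit:
arm_command([
  [[0,0,-0.5],[-0.5,0,0],1],
  [[0,0,1],[-1,0,0],1],
  [[0,0,-1],[-1,0,0],1],
  [[0,0,0.5],[-0.5,0,0],1],
  [[0,0,0],[0,0,0],1],
])

```text
time_s: 18.37
position: [0.5441, -0.0009, 0.1057]
eef_rot: [-0.0, 0.727, 0.686, -0.0]
ft_force: [-0.5, 2.9, -1.6]
opening: 0.999
grasp_force: 1.7
```

Emit:
arm_command([
  [[0,0,-0.5],[-0.5,0,0],1],
  [[0,0,1],[-1,0,0],1],
  [[0,0,-1],[-1,0,0],1],
  [[0,0,0.5],[-0.5,0,0],1],
  [[0,0,0],[0,0,0],1],
])

```text
time_s: 18.78
position: [0.544, -0.0038, 0.1058]
eef_rot: [-0.0, 0.728, 0.686, -0.0]
ft_force: [-0.2, 3.6, -1.4]
opening: 1.0
grasp_force: 1.8
```

Emit:
arm_command([
  [[0,0,-0.5],[-0.5,0,0],1],
  [[0,0,1],[-1,0,0],1],
  [[0,0,-0.5],[-0.5,0,0],1],
  [[0,0,0],[0,0,0],1],
])

```text
time_s: 19.12
position: [0.544, -0.0059, 0.1058]
eef_rot: [0.0, 0.728, 0.686, -0.0]
ft_force: [-1.0, 3.5, -1.1]
opening: 0.999
grasp_force: 1.8
```

Emit:
arm_command([
  [[0,0,-0.5],[-0.5,0,0],1],
  [[0,0,1],[-1,0,0],1],
  [[0,0,-0.5],[-0.5,0,0],1],
  [[0,0,0],[0,0,0],1],
])

```text
time_s: 19.45
position: [0.5439, -0.0079, 0.1058]
eef_rot: [0.0, 0.728, 0.686, -0.0]
ft_force: [-0.3, 3.5, -1.8]
opening: 0.999
grasp_force: 1.8
```

Emit:
arm_command([
  [[0,0,-0.5],[-0.5,0,0],1],
  [[0,0,0.5],[-0.5,0,0],1],
  [[0,0,0],[0,0,0],1],
])

```text
time_s: 19.7
position: [0.5438, -0.0084, 0.1058]
eef_rot: [-0.0, 0.728, 0.686, 0.0]
ft_force: [-0.1, 4.6, -0.8]
opening: 0.998
grasp_force: 2.2
```

Emit:
arm_command([
  [[0,0,-0.5],[-0.5,0,0],1],
  [[0,0,0.5],[-0.5,0,0],1],
  [[0,0,0],[0,0,0],1],
])

```text
time_s: 19.95
position: [0.5436, -0.0091, 0.1058]
eef_rot: [-0.0, 0.727, 0.686, 0.0]
ft_force: [-1.0, 5.0, -0.7]
opening: 0.996
grasp_force: 2.5
```

Emit:
arm_command([
  [[0,0,-0.5],[-0.5,0,0],1],
  [[0,0,0.5],[-0.5,0,0],1],
  [[0,0,0],[0,0,0],1],
])

```text
time_s: 20.2
position: [0.5436, -0.0096, 0.1058]
eef_rot: [-0.001, 0.727, 0.686, 0.0]
ft_force: [-0.7, 5.5, -2.1]
opening: 0.998
grasp_force: 2.9
```

Emit:
arm_command([
  [[0,0,-0.5],[-0.5,0,0],1],
  [[0,0,0.5],[-0.5,0,0],1],
  [[0,0,0],[0,0,0],1],
  [[0,0,0],[0,0,0],1],
  [[0,0,0],[0,0,0],1],
  [[0,0,0],[0,0,0],1],
])

```text
time_s: 20.7
position: [0.5436, -0.0099, 0.1058]
eef_rot: [-0.001, 0.727, 0.686, 0.001]
ft_force: [-1.3, 7.3, -1.6]
opening: 1.001
grasp_force: 3.4
```

Emit:
arm_command([
  [[0,0,-0.5],[-0.5,0,0],1],
  [[0,0,0.5],[-0.5,0,0],1],
  [[0,0,0],[0,0,0],1],
  [[0,0,0],[0,0,0],1],
  [[0,0,0],[0,0,0],1],
  [[0,0,0],[0,0,0],1],
])

```text
time_s: 21.2
position: [0.5436, -0.0103, 0.1059]
eef_rot: [-0.001, 0.727, 0.686, 0.001]
ft_force: [-0.7, 7.7, -1.9]
opening: 0.999
grasp_force: 3.9
```

Emit:
arm_command([
  [[0,0,-0.5],[-0.5,0,0],1],
  [[0,0,0.5],[-0.5,0,0],1],
  [[0,0,0],[0,0,0],1],
  [[0,0,0],[0,0,0],1],
  [[0,0,0],[0,0,0],1],
  [[0,0,0],[0,0,0],1],
])

```text
time_s: 21.7
position: [0.5435, -0.0106, 0.1058]
eef_rot: [-0.002, 0.727, 0.686, 0.002]
ft_force: [-0.4, 9.1, -1.1]
opening: 1.002
grasp_force: 4.4
```

The buffer is felt: the force climbs about 4 N/mm from a sliding level of about 3.5 N. I'll push a bit more, staying far below 25 N.

Emit:
arm_command([
  [[0,0,-0.5],[-0.5,0,0],1],
  [[0,0,0.5],[-0.5,0,0],1],
  [[0,0,-0.5],[-0.5,0,0],1],
  [[0,0,0.5],[-0.5,0,0],1],
  [[0,0,0],[0,0,0],1],
  [[0,0,0],[0,0,0],1],
  [[0,0,0],[0,0,0],1],
])

```text
time_s: 22.28
position: [0.5435, -0.0113, 0.1059]
eef_rot: [-0.002, 0.727, 0.687, 0.003]
ft_force: [-0.6, 11.8, -0.8]
opening: 1.0
grasp_force: 5.4
```

Emit:
arm_command([
  [[0,0,-0.5],[-0.5,0,0],1],
  [[0,0,0.5],[-0.5,0,0],1],
  [[0,0,-0.5],[-0.5,0,0],1],
  [[0,0,0.5],[-0.5,0,0],1],
  [[0,0,0],[0,0,0],1],
  [[0,0,0],[0,0,0],1],
  [[0,0,0],[0,0,0],1],
  [[0,0,0],[0,0,0],1],
])

```text
time_s: 22.95
position: [0.5434, -0.0119, 0.106]
eef_rot: [-0.003, 0.727, 0.687, 0.003]
ft_force: [-1.9, 13.0, -2.6]
opening: 0.998
grasp_force: 6.5
```

```bash
python3 -c "
from h import *
to(.5495,.145,.104,86.5)
im=cap('top','t6'); cv2.imwrite('pics/t6c.png',cv2.resize(im[205:300,165:325,::-1],None,fx=5,fy=5,interpolation=cv2.INTER_CUBIC))"
```

```text
t 22.95 pos [ 0.5434 -0.0119  0.106 ] shift [157.   -2.9   3.4] head 86.73 zax [ 0.001  0.009 -1.   ]
turn [ 0.05 -0.51  0.23]
```

View pics/t6c.png

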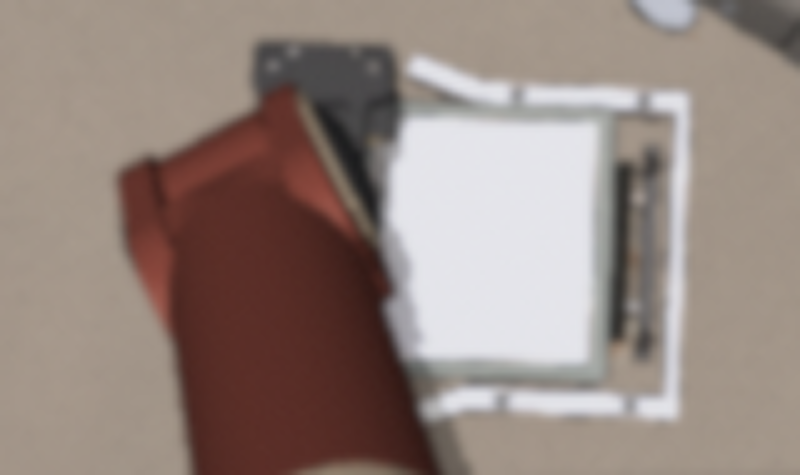

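The front edge (x≈615 to 605) is flush and parallel with the buffer, pressed at 13 N. I'll back off slowly and then retreat.

Emit:
arm_command([
  [[0,0,0],[1,0,0],1],
  [[0,0,0],[2,0,0],1],
  [[0,0,0],[2,0,0],1],
  [[0,0,0],[2,0,0],1],
  [[0,0,0],[4,0,0],1],
  [[0,0,0],[10,0,0],1],
  [[0,0,0],[20,0,0],1],
  [[0,0,0],[20,0,0],1],
])

```text
time_s: 23.67
position: [0.5474, 0.042, 0.1059]
eef_rot: [0.001, 0.728, 0.685, -0.001]
ft_force: [1.1, 0.2, 0.6]
opening: 1.002
grasp_force: 0.0
```

Emit:
arm_command([
  [[0,0,0],[20,0,0],1],
  [[0,0,0],[20,0,-20],1],
  [[0,0,0],[30,0,-25],1],
  [[0,0,0],[30,0,-25],1],
  [[0,0,0],[10,0,-20],1],
  [[0,0,0],[0,0,0],1],
  [[0,0,0],[0,0,0],1],
  [[0,0,0],[0,0,0],1],
])

```text
time_s: 24.33
position: [0.5531, 0.1511, 0.1949]
eef_rot: [0.001, 0.728, 0.686, -0.002]
ft_force: [0.7, -0.3, 0.0]
opening: 0.999
grasp_force: 0.0
```

```bash
python3 -c "
from h import *
im=cap('top','t7'); a=cv2.resize(im[205:300,165:325,::-1],None,fx=5,fy=5,interpolation=cv2.INTER_CUBIC)
cv2.imwrite('pics/t7c.png',a)"
```

```text
(no output)
```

View pics/t7c.png

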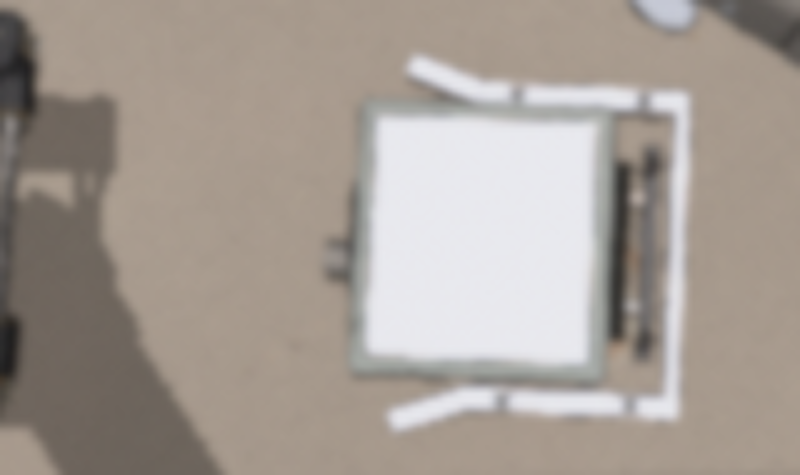

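The scale stands square against the buffer (front edge at crop x≈613 to 605) and the gripper is well clear. I'll hand in.

```bash
python3 -c "
from h import *
print(manip.job_done())"
```

```text
the job is handed in; nothing more can be done
None
```

The jar is upright on the cork mat and the scale is square in the dock, resting against the buffer; I handed the job in at about 24 s, pushes peaked near 13 N in the end-of-call readings, no verdict came back, the two corners were pushed in turn by rocking the open gripper with both fingers staying at the rear face, and I viewed 11 pictures, one over the limit of 10.

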